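Set up the fraction collector for a run

ROBOT

A 7-joint arm with a two-finger parallel gripper is mounted at the origin on the work surface. World frame = base frame: x ahead of the robot, y to its left, z up, the work surface at z = 0. Lengths are in m, angles in rad, forces in N, time in s.
With the tool pointing down it reaches from about 0.425 to 1.025 m from the base axis. Payload 9.4 kg.
Tool frame: the origin (TCP) lies at the centre of the arm's flange, where the gripper is bolted on; the fingertips stand 173 mm ahead of it and the grasp point (between the pads) lies 155 mm ahead of it (robot.tip_reach is the distance from the TCP to the fingertips, in m); z points along the fingers, y is the line along which they close (so a half turn about z gives the same grasp; the last joint's range is limited). The gripper opens to 85 mm and grips with 20 to 120 N. Pads are 22 mm wide; open, the fingers measure 114 mm over their backs; the gripper's body (76 mm by 85 mm) begins 54 mm behind the grasp point. The pads swing forward as they close: fully open they stand 13 mm farther back than shut.
Start: joints at [1.15, 0.599, -0.003, 1.599, 0.002, 0.943, -0.08], TCP at [0.244, -0.683, 0.405] pointing down, gripper open.
Joint ranges: [-2.57, 2.57], [-0.35, 1.97], [-1.29, 1.29], [0.11, 2.56], [-1.05, 4.19], [0.11, 1.86], [-2.63, 2.63]. Speed limits (rad/s): [2.22, 2.22, 3.01, 3.01, 3.14, 3.14, 3.14].

INTERFACE

Orientations are given as a rotation vector (axis times angle).
In Python, from rig import monitor, snapshot, camera_model, order, models, robot gives the robot as it stands.
- The arm moves only by the tool play_rows, never from a script. Its argument "series" is a list of rows, each a list of 7 numbers: the turn, a rotation vector about the world's x, y, z in degrees, then the shift along the world's x, y, z in m, then the opening, from 0 (shut) to 1 (fully open). In form: [[ax, ay, az, tx, ty, tz, claw], ...]. A call has exactly 8 rows; each row is the pose to reach, as a shift and turn from the pose commanded when the call began; what a row does not reach only later rows make up. A row lasts 1/10 s, in which the tool goes at most 50 mm and 8.59 degrees, less where a joint would pass 70% of its speed; a pose out of reach is approached as far as the arm can. A call with a gripper value outside its range is refused whole. The fingers move at their own pace and stop on an object; "newtons" is the grip in N (left out, the last holds). Time passes only in rows, so rows that repeat a pose let the fingers close, or fill a call up. It gives the time, the measured TCP pose, the force, the opening and the grip force at its end, in the units of the state.
- monitor.sense(): the state, without advancing time (a new reading comes with each control period).
- snapshot(name): name is "side" or "top" or "wrist"; returns (picture, depth): 384x512x3 uint8, blue, green, red; 384x512 float32, m along the optical axis (not along the pixel's ray), 0 where there is no reading.
- camera_model(name): a dict with "fx", "fy", "cx", "cy" (pixels), "R" (3x3) and "t" (3): a world point X has camera coordinates R X + t; the wrist camera has in their place "mount" (4x4, takes a point from camera to tool coordinates, whose origin is the TCP and whose axes are the flange's). Camera axes: x right, y down, z forward; pixel columns grow to the right and rows downward; lengths in m; the calibration is good to about 2 mm. The wrist camera is an equidistant fisheye: a pixel r from the principal point sees the ray r / f radians off the axis. A picture is of the moment at which its call begins: read the wrist's pose just before it. camera_model takes no time and is no camera call.
- order.job_done(): hands the job in; it is judged then, once.
Trained networks look in the newest picture that a camera, given by its name, has taken for a name from the list of things; names that differ only in an ending like _2 or _b are one class to them, and where a whole thing is asked for, a point or a joint stands for the part that bears it (a point fixed in the world has none). Each returns a list of dicts, best first, with "confidence" (0 to 1); they miss things now and then, are a little off and sometimes report something else, mostly with a low value. They report only what shows in the picture. A call takes as long as a camera call.
- models.find_in(camera, name): "position" ([x, y, z] in m, in world coordinates, good to about 4 mm: the middle of the surface that is visible of it).
The state is a dict: "clock": time; "qpos": joint angles; "qvel": joint speeds; "joint_torque": joint torques, N m; "tcp_pos": TCP position; "tcp_rot": TCP orientation; "ft_force": force on the tool from outside, world axes, zero at the start; "torque": the same for the moment, N m; "width": finger opening in m; "grip_force": force on a finger pad.
Only numpy, scipy, OpenCV 4.12 (cv2) and the standard library are available. Lean on these libraries where they do the work, as an engineer would, in place of code of your own. Each camera call takes 0.05 s, during which the arm holds its last target. There are 200 camera calls.

TASK

Get the fraction collector ready: stand the spare tube from the orange rack that fits (the narrow, uncapped one) in the carousel's empty place, right down on the lower plate. Then turn the carousel, which has two hand posts for this, slowly clockwise through one full turn to see that it runs free, going on from there until the red-marked start place stands at the drop point, lined up with the red index line beside the arm column; last, swing the drop arm in against its stop so that its nozzle hangs over the start tube. Leave the other tubes, the bottle and the dish standing as they are.

Things in the scene. Friction and masses are not known exactly. Their poses are not given: they have to be found in the camera images.
- collector: the fraction collector's fixed housing: white box about 300 mm (x) by 320 mm (y), steel top 74 mm above the bench, keypad and display on its front (-x) face. Its origin is on the bench exactly under the carousel's axis; the housing spans x -165 to +135 mm and y -190 to +130 mm about it. A steel arm column stands on its right (-y) side at x 0, y -165 mm
- hub (a point): point on the vertical axis of the blue tube carousel, 77 mm above the bench, turning with it; x points to the red start place. Eight places every 45 degrees at 90 mm radius; deck 6 mm thick, top 61 mm above this point, eight-sided (110 mm to edge, 119 to corner); lower plate that carries the tubes: top 6 mm above this point. Friction clutch, 0.09 N m: stays where left
- carousel (a joint): turn of the carousel in rad, 0 at the start, growing clockwise as seen from above; no stops within several turns
- post_a (a point): centre of the top face of one of the carousel's two upright hand posts with yellow grips: grip 18 mm in diameter, 44 mm tall (on a 12 mm stem), 50 mm from the axis, top 235 mm above the bench, 52 mm above the tube mouths. The grip is a sleeve that spins freely on its stem, like a crank handle. 23 mm free between its outer side and the ring of tubes
- post_b (a point): the same point of the other hand post, straight across the axis and alike
- start_place (a point): centre of the mouth of the tube that stands in the red-marked start place (red bar on the rim and on the deck), 90 mm from the axis, 183 mm above the bench; the point is fixed to the carousel
- drop_point (a point): point on the housing where the nozzle hangs when the arm is swung fully in: 90 mm from the carousel's axis towards the arm column, level with the tube mouths (183 mm above the bench). A red index line on the housing's top, 121 to 147 mm from the axis, shows its direction. At the start the start place stands 0.3 to 1.1 rad short of it (clockwise)
- empty_place (a point): centre of the only empty place of the carousel, at the deck's top (138 mm above the bench); black collar, square bore 18.5 mm wide, sides radial and tangential, open down to the lower plate 55 mm below. The two neighbouring places are 69 mm away
- spare: spare fraction tube, white plastic, 16 mm in diameter, 100 mm tall, flat foot chamfered 3 mm, dark open mouth, about 20 g; stands loose in the orange rack. Origin: centre of its foot; z is its axis, upward
- wide: odd tube of a wider kind, white, 21 mm in diameter, 100 mm tall, in the same rack; too wide for the carousel. Origin: centre of its foot
- capped: clear sample tube with a blue screw cap, 17 mm in diameter (cap 21.6 mm), 120 mm tall, in the same rack. Origin: centre of its foot
- rack: orange fixed bench rack, 70 mm by 235 mm (long along its y), 60 mm high, four places in a row 55 mm apart, 23 mm wide, floor 5 mm above the bench. Origin: centre of its underside
- drop_arm (a joint): angle of the drop arm about its column in rad: 0 is swung fully in against its stop, nozzle over the drop point; it grows as the arm swings out (anticlockwise from above, its tip moving from the carousel towards the front of the machine), up to 1.6. Stiff joint (about 0.06 N m): stays where it is left, no spring
- pivot (a point): on the arm's vertical hinge axis, 235 mm above the bench. The arm is an aluminium bar 12 mm wide, 230 to 246 mm above the bench, from the pivot to a black drop head (22 by 24 mm, 227 to 249 mm above the bench) centred 75 mm from the pivot; hub at the pivot 15 mm in radius, top 253 mm above the bench
- nozzle (a point): lower tip of the steel nozzle under the drop head, 75 mm from the arm's hinge axis, 199 mm above the bench (16 mm above the tube mouths); moves with the arm
- tube1: one of seven fraction tubes standing loose in the carousel, same kind as the spare (16 mm by 100 mm, mouth 183 mm above the bench). Origin: centre of its foot
- tube2: another fraction tube in the carousel, as tube1
- tube3: another fraction tube in the carousel, as tube1
- tube4: another fraction tube in the carousel, as tube1
- tube5: another fraction tube in the carousel, as tube1
- tube6: another fraction tube in the carousel, as tube1
- tube7: another fraction tube in the carousel, as tube1
- bottle: glass reagent bottle with a blue cap, 70 mm in diameter, 140 mm tall, a bystander. Origin: centre of its underside
- dish: petri dish, 94 mm in diameter, 16 mm tall, a bystander. Origin: centre of its underside

How it is judged:
On the way, in this order (a step that is already met when the one before it is completed fails the run):
1. the spare tube stands in the empty place, right down on the lower plate (horizontal distance between spare and empty_place below 0.004 m and z of spare in the frame of hub below 0.01 m and angle between spare's own z axis and vertical below 0.1 rad), for 0.2 s.
2. the carousel has been turned clockwise through a full turn and on to where the start place stands at the drop point, and is at rest (horizontal distance between start_place and drop_point below 0.006 m and value of joint carousel between 6.283 and 7.8 rad and velocity of joint carousel between -0.05 and 0.05 rad/s), for 0.2 s.
3. the drop arm is swung in, its nozzle over the start tube (value of joint drop_arm below 0.08 rad and horizontal distance between nozzle and start_place below 0.007 m), for 0.2 s.
At the end, for the whole second after the job is handed in: Spare tube upright in the empty place, within 4 mm of centre and plate; carousel clockwise by one full turn plus the rest (no second turn), at rest, start place within 6 mm of the drop point; arm joint under 0.08 rad, nozzle within 7 mm of the start tube; carousel tubes upright (all of step 1 and all of step 2 and all of step 3 and linear speed of spare below 0.02 m/s and angle between each of tube1, tube2, tube3, tube4, tube5, tube6, tube7's own z axis and vertical below 0.12 rad); the robot touches nothing.
It fails at once if the carousel is spun fast (over a turn per second) (velocity of joint carousel above 6.3 rad/s or velocity of joint carousel below -6.3 rad/s).
It fails at once if a tube of the carousel is tipped or lifted out (angle between any of tube1, tube2, tube3, tube4, tube5, tube6, tube7's own z axis and vertical above 0.3 rad or z of any of tube1, tube2, tube3, tube4, tube5, tube6, tube7 in the frame of hub above 0.035 m).
It fails at once if one of the other tubes in the rack, the bottle or the dish is moved by over 30 mm (distance of any of wide, capped, bottle, dish from where it was at the start of the episode above 0.03 m).
It also fails if it takes over 72 s, if anything falls off the work surface, if the arm or the gripper's body presses on something with over 40 N, if the wrist force passes 120 N, or if a joint passes its speed limit or range.

## Working session

There is one attempt and no reset: what is moved stays moved. The work goes in short steps, Python scripts to look and compute and a tool call to move; the robot and the scene stay as the last step left them, time stands still between calls to the robot, and variables do not carry over. Pictures are saved under pics/ and viewed, at most 10 in all, crops included, and the job is handed in when it is done.

Besides the shell and the picture viewer there is one more tool, called by a JSON object that holds its "api" and its "payload". play_rows: Moves the arm, as the interface text tells. Its arguments: {"type":"object","properties":{"series":{"type":"array"},"newtons":{"type":"number"}},"required":["series"]}

```bash
mkdir -p pics; ls; cat > h.py <<'E'
import numpy as np, cv2
from rig import monitor, snapshot, camera_model, order, models, robot
def cloud(name, d):
    c=camera_model(name); v,u=np.mgrid[0:d.shape[0],0:d.shape[1]]
    P=np.stack([(u-c['cx'])/c['fx']*d,(v-c['cy'])/c['fy']*d,d],-1)
    return (P-c['t'])@np.array(c['R'])   # R^T (P-t)
def proj(name,X):
    c=camera_model(name); p=np.array(c['R'])@np.array(X)+c['t']
    return c['fx']*p[0]/p[2]+c['cx'], c['fy']*p[1]/p[2]+c['cy']
E
python3 - <<'E'
from h import *
for n in ("top","side"):
    im,d=snapshot(n); cv2.imwrite(f"pics/{n}0.png",im); np.save(f"{n}0.npy",d)
    for k in ["post_a","start_place","empty_place","spare","wide","capped","rack","nozzle","pivot","bottle","dish","collector"]:
        r=models.find_in(n,k); print(n,k,[(np.round(x["position"],3).tolist(),round(x["confidence"],2)) for x in r[:3]])
    c=camera_model(n); print(np.round(-np.array(c['R']).T@c['t'],3))
s=monitor.sense(); print(s['clock'],s['tcp_pos'],s['tcp_rot'])
E
python3 -c "
import cv2,numpy as np
"
```

```text
pics
top post_a [([0.553, -0.04, 0.14], 0.88), ([0.631, -0.0, 0.184], 0.48)]
top start_place [([0.55, -0.032, 0.135], 0.96), ([0.478, -0.135, 0.072], 0.29)]
top empty_place [([0.555, -0.04, 0.134], 0.65)]
top spare [([0.514, 0.268, 0.105], 0.57), ([0.495, -0.182, 0.245], 0.53)]
top wide [([0.504, 0.22, 0.103], 0.57)]
top capped [([0.522, 0.299, 0.061], 0.7), ([0.534, 0.382, 0.126], 0.46)]
top rack [([0.523, 0.3, 0.064], 0.96), ([0.554, -0.038, 0.136], 0.6)]
top nozzle [([0.496, -0.184, 0.251], 0.72)]
top pivot [([0.496, -0.181, 0.248], 0.74), ([0.477, -0.129, 0.076], 0.68)]
top bottle [([0.718, 0.141, 0.1], 0.66), ([0.518, -0.118, 0.184], 0.48)]
top dish [([0.7, 0.394, 0.015], 0.7)]
top collector [([0.478, -0.133, 0.076], 0.81), ([0.721, 0.137, 0.095], 0.49), ([0.549, -0.035, 0.139], 0.41)]
[0.535 0.068 1.014]
side post_a [([0.545, -0.003, 0.134], 0.75), ([0.523, 0.388, 0.13], 0.66)]
side start_place [([0.55, 0.002, 0.134], 0.87), ([0.516, 0.321, 0.058], 0.43)]
side empty_place [([0.55, 0.004, 0.14], 0.96)]
side spare [([0.508, 0.282, 0.094], 0.61)]
side wide [([0.501, 0.224, 0.097], 0.53)]
side capped [([0.548, -0.004, 0.136], 0.57)]
side rack [([0.518, 0.32, 0.058], 0.58), ([0.549, -0.0, 0.136], 0.39)]
side nozzle [([0.487, -0.178, 0.245], 0.59)]
side pivot [([0.465, 0.042, 0.081], 0.6), ([0.522, -0.113, 0.166], 0.54), ([0.548, 0.004, 0.14], 0.45)]
side bottle [([0.717, 0.166, 0.09], 0.57), ([0.583, -0.114, 0.161], 0.54)]
side dish [([0.696, 0.402, 0.021], 0.68), ([0.549, 0.004, 0.137], 0.59)]
side collector [([0.467, 0.046, 0.072], 0.89)]
[0.452 0.552 0.716]
1.3 [ 0.24432487 -0.68257813  0.40467778] [ 3.09530764e+00  5.37251444e-01 -1.02827003e-04]
```

View pics/top0.png

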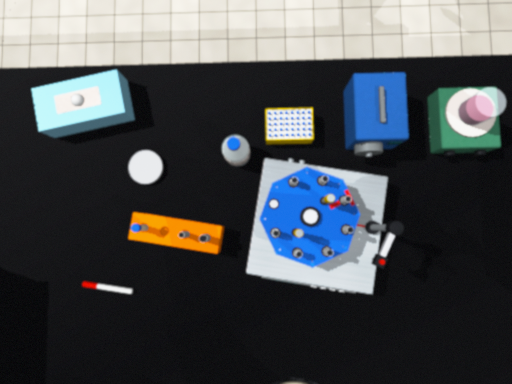

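View pics/side0.png

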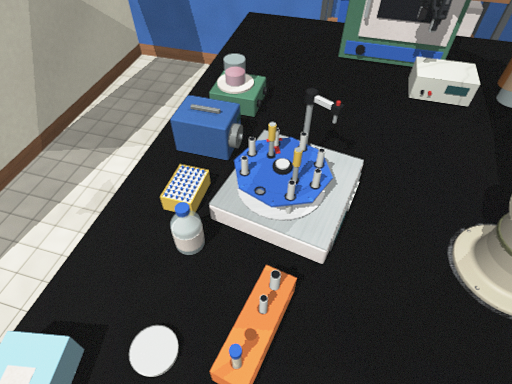

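The top view shows the blue carousel centred at about (310,216), yellow posts at about (330,199) and (299,233), red marks near (335,204)/(347,193), the empty place near (273,204), the arm column at (396,228) and the arm head at (381,262). The orange rack holds the blue cap (137,228), an empty place (163,231), and two tubes at (183,234) and (204,238). The side view agrees.

```bash
cat > m.py <<'E'
from h import *
def cl(mask,P,minn=6):
    n,l,st,_=cv2.connectedComponentsWithStats(mask.astype(np.uint8),connectivity=8)
    out=[]
    for i in range(1,n):
        if st[i,4]>=minn:
            q=P[l==i]; out.append((np.round((q.min(0)+q.max(0))/2,4).tolist(),np.round(q.max(0)-q.min(0),3).tolist(),int(st[i,4])))
    return out
if __name__=="__main__":
  for n in ("top","side"):
    im=cv2.imread(f"pics/{n}0.png"); P=cloud(n,np.load(f"{n}0.npy")); z=P[...,2]; hsv=cv2.cvtColor(im,cv2.COLOR_BGR2HSV)
    x,y=P[...,0],P[...,1]
    R=(np.abs(x-.55)<.3)&(np.abs(y-.1)<.4)
    H,S,V=cv2.split(hsv)
    print(n)
    for nm,m in dict(posttop=(z>.226)&(z<.245)&(H>15)&(H<35)&(S>100),mouths=(abs(z-.183)<.005),racktubes=(abs(z-.105)<.006)&(y>.17),
       cap=(abs(z-.125)<.006)&(y>.17),rack=(abs(z-.06)<.004)&(H>5)&(H<20)&(S>150),deck=(abs(z-.138)<.004)&(H>100)&(H<130)&(S>120),
       red=((H<8)|(H>172))&(S>120)&(z>.06)&(y<.15),steel=(abs(z-.074)<.003)&(S<60),arm=(z>.222)&(y<-.1)&(S<70),bott=(z>.125)&(y>.08)&(x>.65)).items():
        print(nm); [print('  ',c) for c in cl(m&R,P)]
E
python3 m.py
```

```text
top
posttop
mouths
   ([0.6351, -0.0693, 0.1819], [0.014, 0.014, 0.008], 42)
   ([0.6339, 0.0007, 0.1824], [0.014, 0.014, 0.009], 38)
   ([0.5887, -0.1184, 0.1823], [0.014, 0.015, 0.008], 43)
   ([0.5226, -0.1943, 0.1831], [0.013, 0.005, 0.009], 11)
   ([0.5194, -0.1211, 0.1821], [0.013, 0.014, 0.007], 43)
   ([0.5153, 0.044, 0.1814], [0.013, 0.014, 0.006], 36)
   ([0.4693, -0.0747, 0.1829], [0.013, 0.014, 0.005], 39)
   ([0.468, -0.0063, 0.1831], [0.013, 0.014, 0.007], 41)
racktubes
   ([0.5122, 0.2741, 0.1033], [0.015, 0.014, 0.008], 35)
   ([0.5028, 0.2213, 0.1049], [0.017, 0.02, 0.007], 57)
cap
   ([0.5314, 0.3828, 0.1242], [0.019, 0.021, 0.01], 65)
rack
   ([0.5169, 0.3024, 0.06], [0.107, 0.241, 0.008], 1789)
deck
   ([0.7301, 0.1419, 0.1384], [0.029, 0.029, 0.007], 117)
   ([0.5509, -0.0369, 0.138], [0.234, 0.234, 0.008], 5629)
red
   ([0.603, -0.1256, 0.1596], [0.015, 0.017, 0.046], 21)
   ([0.5779, -0.0979, 0.1404], [0.014, 0.024, 0.006], 35)
   ([0.5807, -0.1383, 0.1388], [0.007, 0.005, 0.004], 9)
   ([0.5257, -0.1737, 0.0743], [0.003, 0.016, 0.006], 7)
   ([0.4539, -0.1681,
[... 1703 characters left out ...]
03], 47)
   ([0.5891, -0.2311, 0.0724], [0.023, 0.008, 0.003], 13)
   ([0.4968, -0.2137, 0.073], [0.017, 0.009, 0.004], 12)
   ([0.4826, -0.2087, 0.0728], [0.008, 0.01, 0.002], 6)
   ([0.5313, -0.0488, 0.074], [0.344, 0.33, 0.006], 3337)
   ([0.7102, 0.1548, 0.0741], [0.028, 0.042, 0.006], 34)
   ([0.7445, 0.1727, 0.0746], [0.013, 0.005, 0.004], 6)
   ([0.5054, 0.2292, 0.0741], [0.012, 0.007, 0.005], 9)
   ([0.5111, 0.2819, 0.0739], [0.012, 0.004, 0.006], 11)
   ([0.8373, 0.4673, 0.0736], [0.025, 0.065, 0.005], 436)
   ([0.5292, 0.3899, 0.0735], [0.012, 0.005, 0.005], 8)
arm
   ([0.4887, -0.1821, 0.237], [0.096, 0.063, 0.03], 444)
bott
   ([0.7304, 0.142, 0.1328], [0.031, 0.032, 0.015], 183)
```

```bash
python3 - <<'E'
import cv2,numpy as np
im=cv2.imread("pics/top0.png")
a=cv2.resize(im[150:290,240:420],None,fx=4,fy=4,interpolation=cv2.INTER_CUBIC)
cv2.imwrite("pics/topc.png",a)
E
```

```text
(no output)
```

View pics/topc.png

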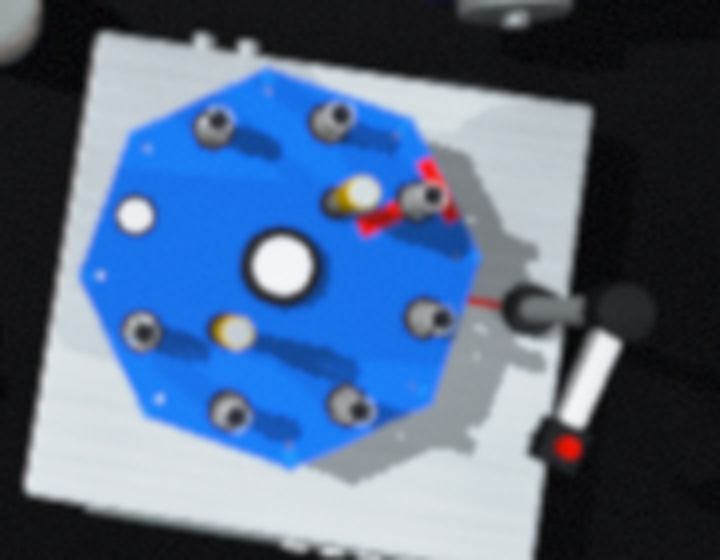

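{"api": "play_rows", "payload": {"series": [[0,0,55,0.206,0.333,0.08,0.5],[0,0,55,0.206,0.333,0.08,0.5],[0,0,55,0.206,0.333,0.08,0.5],[0,0,55,0.206,0.333,0.08,0.5],[0,0,55,0.206,0.333,0.08,0.5],[0,0,55,0.206,0.333,0.08,0.5],[0,0,55,0.206,0.333,0.08,0.5],[0,0,55,0.206,0.333,0.08,0.5]], "newtons": 40}}

```text
clock: 2.1
tcp_pos: [0.451, -0.3478, 0.4854]
tcp_rot: [2.495, 1.908, 0.0]
ft_force: [1.0, -0.7, 0.2]
width: 0.043
grip_force: 0.0
```

```bash
cat > tcp.py <<'E'
from h import *
from scipy.spatial.transform import Rotation as Ro
s=monitor.sense(); R=Ro.from_rotvec(s['tcp_rot']).as_matrix()
print(s['clock'],np.round(s['tcp_pos'],4),'yaw of tool y',round(np.degrees(np.arctan2(R[1,1],R[0,1])),1),'z',np.round(R[:,2],4),'w',s['width'],'f',np.round(s['ft_force'],1),s['grip_force'])
E
python3 tcp.py
python3 - <<'E'
from m import *
for n in("top","side"):
    im=cv2.imread(f"pics/{n}0.png"); P=cloud(n,np.load(f"{n}0.npy")); x,y,z=P[...,0],P[...,1],P[...,2]
    S=cv2.cvtColor(im,cv2.COLOR_BGR2HSV)[...,1]
    m=(abs(z-.074)<.003)&(S<60)&(abs(x-.55)<.25)&(y<.16)&(y>-.3)
    m=cv2.morphologyEx(m.astype(np.uint8),cv2.MORPH_OPEN,np.ones((5,5)))>0
    print(n,cv2.minAreaRect((P[m][:,:2]*1000).astype(np.float32)))
    # hole collar and hub knob
    m=(np.hypot(x-.584,y-.0465)<.016); print('hole z',np.round(np.percentile(z[m],[5,25,50,75,95]),3))
    m=(np.hypot(x-.584,y-.0465)<.02)&(z<.125)&(z>.05); print('hole low pts',P[m].mean(0) if m.any() else 0,m.sum())
    m=(np.hypot(x-.5517,y+.0373)<.03); print('knob z',np.round(np.percentile(z[m],[50,75,90,95,100]),3))
    # rack rect
    H=cv2.cvtColor(im,cv2.COLOR_BGR2HSV)[...,0]; m=(abs(z-.06)<.003)&(H>5)&(H<20)&(S>150)&(y>.15)
    print(cv2.minAreaRect((P[m][:,:2]*1000).astype(np.float32)))
    # column/arm
    m=(z>.226)&(y<-.1)&(x<.6)&(z<.256); print(cv2.minAreaRect((P[m][:,:2]*1000).astype(np.float32)))
    m=(abs(z-.253)<.003)&(y<-.1); print('hub top',P[m].mean(0),m.sum())
E
```

```text
2.1 [ 0.451  -0.3478  0.4854] yaw of tool y -15.2 z [ 5.e-04 -4.e-04 -1.e+00] w 0.04295807213870057 f [ 1.  -0.7  0.2] 0.0
top ((531.7073364257812, -64.73092651367188), (313.93133544921875, 296.312255859375), 79.74354553222656)
hole z [0.081 0.083 0.136 0.137 0.14 ]
hole low pts [0.58598999 0.04544317 0.08230957] 52
knob z [0.149 0.153 0.155 0.156 0.158]
((516.9776611328125, 302.2232666015625), (234.83042907714844, 70.05348205566406), 79.86934661865234)
((489.4838562011719, -184.15097045898438), (29.00735855102539, 100.75344848632812), 66.09788513183594)
hub top [ 0.51548266 -0.1956698   0.25266021] 182
side ((529.642822265625, -43.18653869628906), (348.51641845703125, 34.132537841796875), 43.02238464355469)
hole z [0.08  0.081 0.082 0.135 0.137]
hole low pts [0.58489723 0.04936555 0.08038808] 167
knob z [0.147 0.152 0.153 0.154 0.155]
((516.7186889648438, 302.97454833984375), (235.52398681640625, 70.28414154052734), 79.91464233398438)
((433.14251708984375, -588.376220703125), (809.9147338867188, 353.2901306152344), 64.19668579101562)
hub top [ 0.34963153 -0.49788641  0.2521076 ] 145
```

{"api": "play_rows", "payload": {"series": [[0,0,0,0.062,0.4,-0.03,0.5],[0,0,0,0.062,0.4,-0.03,0.5],[0,0,0,0.062,0.4,-0.03,0.5],[0,0,0,0.062,0.4,-0.03,0.5],[0,0,0,0.062,0.4,-0.03,0.5],[0,0,0,0.062,0.4,-0.03,0.5],[0,0,0,0.062,0.4,-0.03,0.5],[0,0,0,0.062,0.4,-0.03,0.5]]}}

```text
clock: 2.9
tcp_pos: [0.5114, 0.0465, 0.4553]
tcp_rot: [2.497, 1.905, 0.001]
ft_force: [1.0, -0.3, 0.3]
width: 0.0427
grip_force: 0.0
```

```bash
python3 tcp.py
```

```text
2.9 [0.5114 0.0465 0.4553] yaw of tool y -15.3 z [ 9.e-04 -2.e-04 -1.e+00] w 0.04265327170303804 f [ 1.  -0.3  0.3] 0.0
```

{"api": "play_rows", "payload": {"series": [[0,0,0,0,0.225,-0.05,0.5],[0,0,0,0,0.225,-0.05,0.5],[0,0,0,0,0.225,-0.05,0.5],[0,0,0,0,0.225,-0.05,0.5],[0,0,0,0,0.225,-0.05,0.5],[0,0,0,0,0.225,-0.09,0.5],[0,0,0,0,0.225,-0.13,0.5],[0,0,0,0,0.225,-0.15,0.5]]}}

```text
clock: 3.7
tcp_pos: [0.5108, 0.2695, 0.3023]
tcp_rot: [-2.496, -1.907, 0.005]
ft_force: [-0.3, -1.2, 0.7]
width: 0.0427
grip_force: 0.0
```

{"api": "play_rows", "payload": {"series": [[0,0,0,0,0,-0.03,0.5],[0,0,0,0,0,-0.06,0.5],[0,0,0,0,0,-0.06,0.0],[0,0,0,0,0,-0.06,0.0],[0,0,0,0,0,-0.06,0.0],[0,0,0,0,0,-0.06,0.0],[0,0,0,0,0,-0.06,0.0],[0,0,0,0,0,-0.06,0.0]]}}

```text
clock: 4.5
tcp_pos: [0.5116, 0.2696, 0.2459]
tcp_rot: [2.497, 1.905, 0.002]
ft_force: [-0.3, 0.6, -0.9]
width: 0.0146
grip_force: 38.9
```

```bash
python3 tcp.py
```

```text
4.5 [0.5116 0.2696 0.2459] yaw of tool y -15.3 z [ 1.1e-03  5.0e-04 -1.0e+00] w 0.014621394593752713 f [-0.3  0.6 -0.9] 38.91061341710156
```

{"api": "play_rows", "payload": {"series": [[0,0,0,0,0,0.03,0.0],[0,0,0,0,0,0.07,0.0],[0,0,0,0,0,0.11,0.0],[0,0,0,0,0,0.15,0.0],[0,0,0,0,0,0.19,0.0],[0,0,0,0,0,0.2,0.0],[0,0,0,0.01,-0.03,0.2,0.0],[0,0,0,0.02,-0.06,0.2,0.0]]}}

```text
clock: 5.3
tcp_pos: [0.5311, 0.2095, 0.4455]
tcp_rot: [2.495, 1.908, 0.001]
ft_force: [0.5, -1.5, -0.5]
width: 0.015
grip_force: 39.0
```

{"api": "play_rows", "payload": {"series": [[0,0,0,0.01,-0.03,0,0.0],[0,0,0,0.02,-0.07,0,0.0],[0,0,0,0.04,-0.11,0,0.0],[0,0,0,0.05,-0.13,0,0.0],[0,0,0,0.05,-0.14,0,0.0],[0,0,0,0.05,-0.14,0,0.0],[0,0,0,0.05,-0.14,0,0.0],[0,0,0,0.05,-0.14,0,0.0]]}}

```text
clock: 6.1
tcp_pos: [0.5809, 0.0714, 0.4452]
tcp_rot: [-2.495, -1.909, -0.0]
ft_force: [-1.1, 0.2, -0.9]
width: 0.015
grip_force: 39.0
```

```bash
python3 tcp.py; python3 - <<'E'
from m import *
import pickle
for n in("top","side"):
    im,d=snapshot(n); cv2.imwrite(f"pics/{n}1.png",im); np.save(f"{n}1.npy",d)
s=monitor.sense(); t=s['tcp_pos']
P=cloud("side",np.load("side1.npy")); S=cv2.cvtColor(cv2.imread("pics/side1.png"),cv2.COLOR_BGR2HSV)
x,y,z=P[...,0],P[...,1],P[...,2]
m=(np.hypot(x-t[0],y-t[1])<.03)&(z>.18)&(z<t[2]-.17)
for lo in np.arange(.18,.31,.01):
    q=P[m&(z>=lo)&(z<lo+.01)]
    if len(q)>4: print(round(lo,3),len(q),np.round(q.min(0),4),np.round(q.max(0),4))
u,v=proj("side",[t[0],t[1],.24]); u,v=int(u),int(v)
c=cv2.imread("pics/side1.png")[max(0,v-90):v+90,max(0,u-90):u+90]; cv2.imwrite("pics/c1.png",cv2.resize(c,None,fx=3,fy=3))
E
```

```text
6.1 [0.5809 0.0714 0.4452] yaw of tool y -15.2 z [-1.e-04  5.e-04 -1.e+00] w 0.014977475998278261 f [-1.1  0.2 -0.9] 39.0241322296788
0.2 6 [0.5765 0.0793 0.2064] [0.5896 0.0837 0.2099]
0.21 26 [0.575  0.0784 0.2104] [0.589  0.0869 0.2193]
0.22 28 [0.5749 0.0782 0.2202] [0.589  0.0864 0.2298]
0.23 30 [0.5749 0.0791 0.23  ] [0.5893 0.0867 0.2399]
0.24 30 [0.5749 0.0793 0.2402] [0.5892 0.0869 0.2498]
0.25 30 [0.5751 0.0793 0.25  ] [0.5892 0.0859 0.26  ]
0.26 30 [0.5754 0.0795 0.26  ] [0.5888 0.0857 0.2693]
0.27 22 [0.5682 0.0771 0.2703] [0.5942 0.086  0.2752]
```

View pics/c1.png

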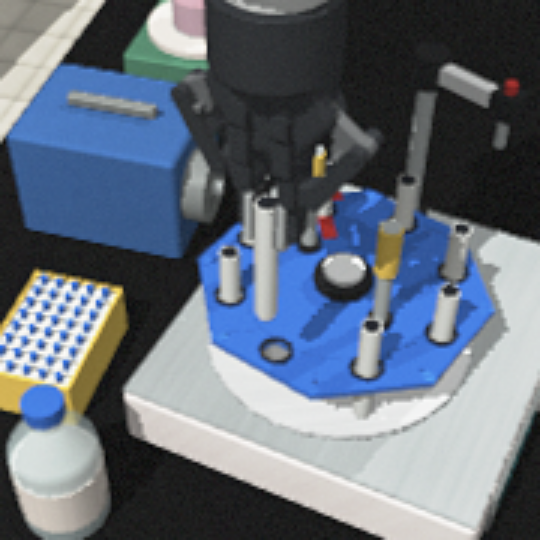

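The side crop shows the tube held upright (centre about (265,260) in the crop), with the empty collar at (276,350).

{"api": "play_rows", "payload": {"series": [[0,0,0,0.001,-0.016,-0.01,0.0],[0,0,0,0.0015,-0.031,-0.02,0.0],[0,0,0,0.0015,-0.031,-0.035,0.0],[0,0,0,0.0015,-0.031,-0.05,0.0],[0,0,0,0.0015,-0.031,-0.058,0.0],[0,0,0,0.0015,-0.031,-0.058,0.0],[0,0,0,0.0015,-0.031,-0.058,0.0],[0,0,0,0.0015,-0.031,-0.058,0.0]]}}

```text
clock: 7.0
tcp_pos: [0.5832, 0.0385, 0.3876]
tcp_rot: [2.497, 1.905, 0.001]
ft_force: [1.1, 0.4, -0.4]
width: 0.0154
grip_force: 39.0
```

```bash
python3 tcp.py; python3 - <<'E'
from m import *
n="side"
im,d=snapshot(n); cv2.imwrite(f"pics/{n}2.png",im)
s=monitor.sense(); t=s['tcp_pos']
P=cloud("side",d)
x,y,z=P[...,0],P[...,1],P[...,2]
m=(np.hypot(x-t[0],y-t[1])<.03)&(z>.142)&(z<.21)
for lo in np.arange(.14,.21,.01):
    q=P[m&(z>=lo)&(z<lo+.01)]
    if len(q)>4: print(round(lo,3),len(q),np.round(q.min(0),4),np.round(q.max(0),4))
# tube faces in the carousel, same measure at z .15-.175, for bias
for X in [(.6351,-.0693),(.6339,.0007),(.5887,-.1184),(.5194,-.1211),(.5153,.044),(.4693,-.0747),(.468,-.0063)]:
    m=(np.hypot(x-X[0],y-X[1])<.014)&(z>.15)&(z<.172); q=P[m]
    if len(q)>10: print(X,np.round((q[:,0].min()+q[:,0].max())/2-X[0],4),np.round(q[:,1].max()-X[1],4),np.round(np.median(q[:,1])-X[1],4))
u,v=proj("side",[t[0],t[1]+.006,.14]); u,v=int(u),int(v)
cv2.imwrite("pics/c2.png",cv2.resize(im[v-40:v+40,u-50:u+50],None,fx=6,fy=6,interpolation=cv2.INTER_CUBIC))
E
```

```text
7.0 [0.5832 0.0385 0.3876] yaw of tool y -15.3 z [ 9.e-04  0.e+00 -1.e+00] w 0.01540805082540107 f [ 1.1  0.4 -0.4] 39.02920129999984
0.15 21 [0.5772 0.0413 0.1515] [0.5921 0.0544 0.1598]
0.16 24 [0.5771 0.0425 0.1603] [0.5922 0.0524 0.1698]
0.17 26 [0.5771 0.044  0.1702] [0.5922 0.0525 0.18  ]
0.18 24 [0.5767 0.0452 0.181 ] [0.5921 0.0531 0.1898]
0.19 30 [0.577  0.0458 0.1901] [0.5926 0.053  0.1996]
0.2 25 [0.5774 0.0456 0.2006] [0.5927 0.0531 0.2099]
(0.6339, 0.0007) -0.0007 0.0074 0.0056
(0.5887, -0.1184) -0.0046 0.0082 0.0053
(0.5194, -0.1211) -0.0001 0.0089 0.0057
(0.5153, 0.044) -0.0017 0.01 0.0076
(0.4693, -0.0747) -0.0001 0.0112 0.0068
(0.468, -0.0063) -0.001 0.0095 0.007
```

View pics/c2.png

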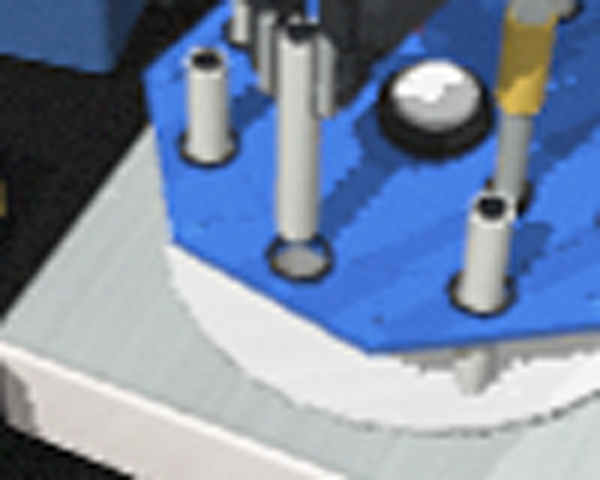

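{"api": "play_rows", "payload": {"series": [[0,0,0,-0.001,0.002,0,0.0],[0,0,0,-0.001,0.002,-0.006,0.0],[0,0,0,-0.001,0.002,-0.012,0.0],[0,0,0,-0.001,0.002,-0.02,0.0],[0,0,0,-0.001,0.002,-0.028,0.0],[0,0,0,-0.001,0.002,-0.032,0.0],[0,0,0,-0.001,0.002,-0.032,0.0],[0,0,0,-0.001,0.002,-0.032,0.0]]}}

```text
clock: 7.85
tcp_pos: [0.582, 0.0407, 0.355]
tcp_rot: [-2.497, -1.906, 0.0]
ft_force: [1.3, -0.0, -0.5]
width: 0.015
grip_force: 39.0
```

```bash
python3 tcp.py; python3 - <<'E'
from m import *
n="side"
im,d=snapshot(n)
s=monitor.sense(); t=s['tcp_pos']
P=cloud("side",d)
x,y,z=P[...,0],P[...,1],P[...,2]
m=(np.hypot(x-t[0],y-t[1])<.03)&(z>.142)&(z<.21)
for lo in np.arange(.14,.21,.01):
    q=P[m&(z>=lo)&(z<lo+.01)]
    if len(q)>4: print(round(lo,3),len(q),np.round(q.min(0),4),np.round(q.max(0),4))
E
```

```text
7.85 [0.582  0.0407 0.355 ] yaw of tool y -15.3 z [-2.e-04  0.e+00 -1.e+00] w 0.015011522888716005 f [ 1.3 -0.  -0.5] 39.02757256044424
0.14 18 [0.5756 0.0474 0.1421] [0.5882 0.0545 0.1498]
0.15 21 [0.5758 0.047  0.1501] [0.5886 0.0553 0.1594]
0.16 21 [0.5758 0.0476 0.1604] [0.5883 0.0556 0.1694]
0.17 23 [0.576  0.0483 0.1707] [0.5883 0.055  0.1789]
0.18 40 [0.562  0.0403 0.1807] [0.6031 0.0547 0.19  ]
0.19 68 [0.5607 0.0406 0.19  ] [0.603  0.056  0.1999]
0.2 74 [0.5606 0.0284 0.2001] [0.603  0.055  0.2099]
```

{"api": "play_rows", "payload": {"series": [[0,0,0,0,0,-0.008,0.0],[0,0,0,0,0,-0.016,0.0],[0,0,0,0,0,-0.024,0.0],[0,0,0,0,0,-0.03,0.0],[0,0,0,0,0,-0.031,0.0],[0,0,0,0,0,-0.031,0.0],[0,0,0,0,0,-0.031,0.0],[0,0,0,0,0,-0.031,0.0]]}}

```text
clock: 8.7
tcp_pos: [0.582, 0.0406, 0.3244]
tcp_rot: [2.497, 1.906, 0.001]
ft_force: [0.1, 0.3, -0.1]
width: 0.0149
grip_force: 39.1
```

```bash
python3 tcp.py
```

```text
8.7 [0.582  0.0406 0.3244] yaw of tool y -15.3 z [ 5.e-04 -0.e+00 -1.e+00] w 0.0149261397595582 f [ 0.1  0.3 -0.1] 39.0741652667748
```

{"api": "play_rows", "payload": {"series": [[0,0,0,0,0,0,0.45],[0,0,0,0,0,0,0.45],[0,0,0,0,0,0,0.45],[0,0,0,0,0,0,0.45],[0,0,0,0,0,0.02,0.45],[0,0,0,0,0,0.05,0.45],[0,0,0,0,0,0.08,0.45],[0,0,0,0,0,0.12,0.45]]}}

```text
clock: 9.5
tcp_pos: [0.5816, 0.0405, 0.4443]
tcp_rot: [-2.496, -1.905, 0.003]
ft_force: [1.1, -0.1, 0.1]
width: 0.0383
grip_force: 0.0
```

```bash
python3 tcp.py; cat > look.py <<'E'
from m import *
import sys
im,d=snapshot("side"); tag=sys.argv[1]; cv2.imwrite(f"pics/s{tag}.png",im)
P=cloud("side",d); x,y,z=P[...,0],P[...,1],P[...,2]; H,S,V=cv2.split(cv2.cvtColor(im,cv2.COLOR_BGR2HSV))
R=np.hypot(x-.552,y+.037)<.12
print('mouths');[print('  ',c) for c in cl(R&(abs(z-.183)<.004),P)]
print('posts');[print('  ',c) for c in cl(R&(z>.215)&(z<.24)&(H>15)&(H<35)&(S>100),P)]
print('red');[print('  ',c) for c in cl(((H<8)|(H>172))&(S>120)&(z>.06)&(y<.15)&R,P)]
cv2.imwrite(f"pics/s{tag}c.png",cv2.resize(im[80:240,180:400],None,fx=3,fy=3,interpolation=cv2.INTER_CUBIC))
E
python3 look.py 3
```

```text
9.5 [0.5816 0.0405 0.4443] yaw of tool y -15.3 z [-2.4e-03 -1.0e-04 -1.0e+00] w 0.03827556600310887 f [ 1.1 -0.1  0.1] 0.0
mouths
   ([0.5195, -0.1227, 0.181], [0.015, 0.016, 0.003], 25)
   ([0.4687, -0.0737, 0.1806], [0.014, 0.016, 0.003], 30)
   ([0.6334, 0.0002, 0.1808], [0.015, 0.016, 0.004], 32)
   ([0.5143, 0.0023, 0.1833], [0.009, 0.005, 0.006], 13)
   ([0.4668, -0.0047, 0.181], [0.014, 0.017, 0.003], 33)
   ([0.5836, 0.0463, 0.1809], [0.014, 0.016, 0.003], 34)
   ([0.5138, 0.0454, 0.1807], [0.014, 0.016, 0.003], 35)
posts
   ([0.5149, 0.0012, 0.2237], [0.017, 0.011, 0.016], 52)
red
   ([0.5681, -0.0273, 0.2078], [0.032, 0.167, 0.144], 28)
```

View pics/s3c.png

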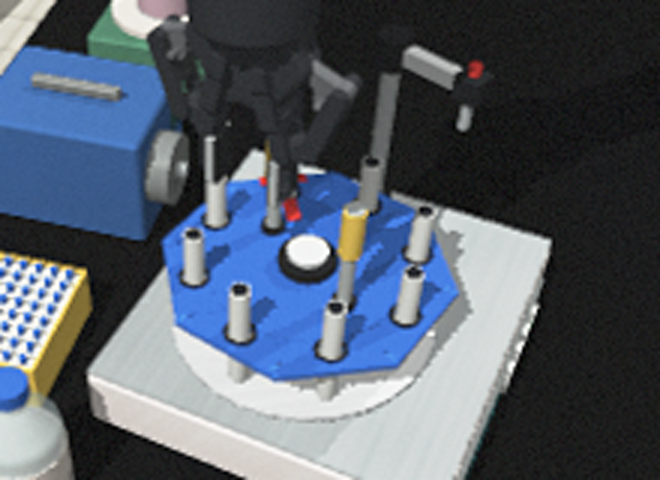

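{"api": "play_rows", "payload": {"series": [[0,0,0,-0.034,-0.022,0,0.5],[0,0,0,-0.067,-0.0435,0,0.5],[0,0,0,-0.067,-0.0435,0,0.5],[0,0,0,-0.067,-0.0435,-0.02,0.5],[0,0,0,-0.067,-0.0435,-0.04,0.5],[0,0,0,-0.067,-0.0435,-0.06,0.5],[0,0,0,-0.067,-0.0435,-0.074,0.5],[0,0,0,-0.067,-0.0435,-0.074,0.5]]}}

```text
clock: 10.35
tcp_pos: [0.5149, -0.0027, 0.3685]
tcp_rot: [-2.495, -1.905, 0.003]
ft_force: [-0.7, 0.8, 0.2]
width: 0.0427
grip_force: 0.0
```

{"api": "play_rows", "payload": {"series": [[0,0,0,0,0,0,0],[0,0,0,0,0,0,0],[0,0,0,0,0,0,0],[0,0,0,0,0,0,0],[0,0,0,0,0,0,0],[0,0,0,0,0,0,0],[0,0,0,0,0,0,0],[0,0,0,0,0,0,0]], "newtons": 30}}

```text
clock: 11.15
tcp_pos: [0.5149, -0.0023, 0.3709]
tcp_rot: [2.497, 1.906, 0.001]
ft_force: [-2.6, 3.4, 7.0]
width: 0.0171
grip_force: 30.0
```

```bash
python3 tcp.py; python3 look.py 4
python3 - <<'E'
import numpy as np
a=np.radians(136.8); f=lambda p:.05*np.array([np.cos(a-p),np.sin(a-p)])
tot=6.887; N=48
for c in range(6):
    b=f(tot*c*8/N); print([[float(v) for v in np.round(f(tot*(c*8+i)/N)-b,4)] for i in range(1,9)])
E
```

```text
11.15 [ 0.5149 -0.0023  0.3709] yaw of tool y -15.3 z [ 8.e-04  3.e-04 -1.e+00] w 0.0171274255388568 f [-2.6  3.4  7. ] 29.99096006155014
mouths
   ([0.635, -0.0691, 0.1817], [0.015, 0.016, 0.005], 29)
   ([0.586, -0.0683, 0.183], [0.009, 0.006, 0.008], 11)
   ([0.4679, -0.0726, 0.181], [0.013, 0.015, 0.003], 23)
   ([0.6332, 0.001, 0.1808], [0.014, 0.015, 0.003], 28)
   ([0.5143, 0.0023, 0.1834], [0.009, 0.002, 0.005], 11)
   ([0.4678, -0.005, 0.1812], [0.015, 0.014, 0.004], 32)
   ([0.5834, 0.0465, 0.1814], [0.014, 0.016, 0.004], 34)
   ([0.5136, 0.0444, 0.1813], [0.014, 0.015, 0.004], 34)
posts
   ([0.588, -0.0644, 0.2228], [0.013, 0.006, 0.015], 29)
   ([0.5178, 0.0021, 0.2241], [0.015, 0.01, 0.016], 44)
red
   ([0.5796, -0.0982, 0.1381], [0.017, 0.023, 0.004], 29)
[[0.0053, 0.0049], [0.0112, 0.0089], [0.0176, 0.0121], [0.0244, 0.0143], [0.0315, 0.0155], [0.0387, 0.0157], [0.0458, 0.0149], [0.0527, 0.0131]]
[[0.0066, -0.0028], [0.0127, -0.0065], [0.0182, -0.0111], [0.0231, -0.0164], [0.0271, -0.0223], [0.0302, -0.0288], [0.0324, -0.0356], [0.0335, -0.0427]]
[[0.0001, -0.0072], [-0.0007, -0.0143], [-0.0026, -0.0212], [-0.0055, -0.0278], [-0.0093, -0.0339], [-0.0139, -0.0394], [-0.0192, -0.0441], [-0.0252, -0.0481]]
[[-0.0065, -0.0031], [-0.0133, -0.0052], [-0.0204, -0.0063], [-0.0276, -0.0064], [-0.0347, -0.0055], [-0.0416, -0.0035], [-0.0481, -0.0006], [-0.0542, 0.0032]]
[[-0.0055, 0.0046], [-0.0102, 0.01], [-0.0141, 0.016], [-0.0171, 0.0225], [-0.0192, 0.0294], [-0.0203, 0.0365], [-0.0203, 0.0436], [-0.0193, 0.0507]]
[[0.002, 0.0069], [0.0049, 0.0134], [0.0088, 0.0195], [0.0135, 0.0249], [0.0189, 0.0296], [0.0249, 0.0335], [0.0315, 0.0364], [0.0383, 0.0384]]
```

{"api": "play_rows", "payload": {"series": [[0,0,0,0.0053,0.0049,0,0],[0,0,0,0.0112,0.0089,0,0],[0,0,0,0.0176,0.0121,0,0],[0,0,0,0.0244,0.0143,0,0],[0,0,0,0.0315,0.0155,0,0],[0,0,0,0.0387,0.0157,0,0],[0,0,0,0.0458,0.0149,0,0],[0,0,0,0.0527,0.0131,0,0]]}}

```text
clock: 12.0
tcp_pos: [0.5681, 0.0104, 0.3709]
tcp_rot: [2.497, 1.906, 0.001]
ft_force: [-2.2, 0.3, 6.3]
width: 0.0172
grip_force: 30.0
```

```bash
python3 tcp.py; python3 look.py 5
```

```text
12.0 [0.5681 0.0104 0.3709] yaw of tool y -15.3 z [ 1.2e-03 -1.0e-04 -1.0e+00] w 0.01723934714087747 f [-2.2  0.3  6.3] 30.01299351453781
mouths
   ([0.4898, -0.1019, 0.1811], [0.014, 0.016, 0.004], 29)
   ([0.6394, -0.0334, 0.1812], [0.014, 0.015, 0.003], 26)
   ([0.4622, -0.0417, 0.181], [0.015, 0.016, 0.003], 31)
   ([0.6115, 0.0287, 0.1811], [0.014, 0.014, 0.004], 31)
   ([0.5676, 0.0138, 0.1833], [0.009, 0.005, 0.005], 10)
   ([0.4857, 0.0238, 0.1812], [0.013, 0.016, 0.004], 34)
   ([0.5479, 0.0534, 0.181], [0.015, 0.015, 0.004], 33)
posts
   ([0.5313, -0.0794, 0.2251], [0.012, 0.009, 0.016], 23)
   ([0.5713, 0.0152, 0.2242], [0.014, 0.008, 0.016], 39)
red
   ([0.4734, -0.1103, 0.1371], [0.018, 0.02, 0.004], 25)
   ([0.5068, -0.0854, 0.1378], [0.02, 0.019, 0.004], 31)
```

{"api": "play_rows", "payload": {"series": [[0,0,0,0.0066,-0.0028,0,0],[0,0,0,0.0127,-0.0065,0,0],[0,0,0,0.0182,-0.0111,0,0],[0,0,0,0.0231,-0.0164,0,0],[0,0,0,0.0271,-0.0223,0,0],[0,0,0,0.0302,-0.0288,0,0],[0,0,0,0.0324,-0.0356,0,0],[0,0,0,0.0335,-0.0427,0,0]]}}

```text
clock: 12.85
tcp_pos: [0.6011, -0.0325, 0.3709]
tcp_rot: [2.497, 1.906, 0.0]
ft_force: [-4.4, 1.0, 8.6]
width: 0.0173
grip_force: 30.4
```

{"api": "play_rows", "payload": {"series": [[0,0,0,0.0001,-0.0072,0,0],[0,0,0,-0.0007,-0.0143,0,0],[0,0,0,-0.0026,-0.0212,0,0],[0,0,0,-0.0055,-0.0278,0,0],[0,0,0,-0.0093,-0.0339,0,0],[0,0,0,-0.0139,-0.0394,0,0],[0,0,0,-0.0192,-0.0441,0,0],[0,0,0,-0.0252,-0.0481,0,0]]}}

```text
clock: 13.65
tcp_pos: [0.5762, -0.0801, 0.3709]
tcp_rot: [2.496, 1.906, 0.004]
ft_force: [-0.2, 4.2, 5.7]
width: 0.017
grip_force: 30.2
```

{"api": "play_rows", "payload": {"series": [[0,0,0,-0.0065,-0.0031,0,0],[0,0,0,-0.0133,-0.0052,0,0],[0,0,0,-0.0204,-0.0063,0,0],[0,0,0,-0.0276,-0.0064,0,0],[0,0,0,-0.0347,-0.0055,0,0],[0,0,0,-0.0416,-0.0035,0,0],[0,0,0,-0.0481,-0.0006,0,0],[0,0,0,-0.0542,0.0032,0,0]]}}

```text
clock: 14.45
tcp_pos: [0.5223, -0.0778, 0.3709]
tcp_rot: [2.496, 1.904, 0.004]
ft_force: [3.6, 1.4, 4.9]
width: 0.017
grip_force: 30.2
```

{"api": "play_rows", "payload": {"series": [[0,0,0,-0.0055,0.0046,0,0],[0,0,0,-0.0102,0.01,0,0],[0,0,0,-0.0141,0.016,0,0],[0,0,0,-0.0171,0.0225,0,0],[0,0,0,-0.0192,0.0294,0,0],[0,0,0,-0.0203,0.0365,0,0],[0,0,0,-0.0203,0.0436,0,0],[0,0,0,-0.0193,0.0507,0,0]]}}

```text
clock: 15.25
tcp_pos: [0.5021, -0.0275, 0.3708]
tcp_rot: [2.497, 1.903, -0.002]
ft_force: [-1.7, -1.6, 11.5]
width: 0.0171
grip_force: 30.7
```

{"api": "play_rows", "payload": {"series": [[0,0,0,0.002,0.0069,0,0],[0,0,0,0.0049,0.0134,0,0],[0,0,0,0.0088,0.0195,0,0],[0,0,0,0.0135,0.0249,0,0],[0,0,0,0.0189,0.0296,0,0],[0,0,0,0.0249,0.0335,0,0],[0,0,0,0.0315,0.0364,0,0],[0,0,0,0.0383,0.0384,0,0]]}}

```text
clock: 16.05
tcp_pos: [0.5406, 0.0122, 0.3708]
tcp_rot: [2.497, 1.906, -0.0]
ft_force: [-2.9, 2.4, 10.0]
width: 0.017
grip_force: 30.8
```

```bash
python3 tcp.py; python3 look.py 6
```

```text
16.05 [0.5406 0.0122 0.3708] yaw of tool y -15.3 z [ 1.e-04 -3.e-04 -1.e+00] w 0.017016491185280192 f [-2.9  2.4 10. ] 30.767649114131927
mouths
   ([0.6397, -0.0521, 0.1811], [0.015, 0.015, 0.004], 26)
   ([0.4771, -0.0876, 0.1809], [0.014, 0.017, 0.003], 28)
   ([0.6256, 0.0139, 0.181], [0.016, 0.015, 0.003], 30)
   ([0.4625, -0.0209, 0.1809], [0.014, 0.018, 0.003], 33)
   ([0.5401, 0.0167, 0.1833], [0.009, 0.004, 0.006], 11)
   ([0.5671, 0.0514, 0.1811], [0.015, 0.017, 0.004], 36)
   ([0.5, 0.0383, 0.1811], [0.014, 0.015, 0.004], 38)
posts
   ([0.5435, 0.016, 0.2246], [0.015, 0.011, 0.018], 43)
red
   ([0.5241, -0.1392, 0.1367], [0.009, 0.01, 0.004], 12)
```

{"api": "play_rows", "payload": {"series": [[0,0,0,0,0,0,0.5],[0,0,0,0,0,0,0.5],[0,0,0,0,0,0,0.5],[0,0,0,0,0,0,0.5],[0,0,0,0,0,0.02,0.5],[0,0,0,0,0,0.05,0.5],[0,0,0,0,0,0.09,0.5],[0,0,0,0,0,0.13,0.5]]}}

```text
clock: 16.9
tcp_pos: [0.5404, 0.0115, 0.5011]
tcp_rot: [-2.497, -1.906, 0.002]
ft_force: [0.6, -0.1, 0.3]
width: 0.0429
grip_force: 0.0
```

{"api": "play_rows", "payload": {"series": [[0,0,0,-0.04,-0.03,0,0.2],[0,0,0,-0.08,-0.06,0,0],[0,0,0,-0.1,-0.1,0,0],[0,0,0,-0.12,-0.14,0,0],[0,0,0,-0.12,-0.18,0,0],[0,0,0,-0.12,-0.18,0,0],[0,0,0,-0.12,-0.18,0,0],[0,0,0,-0.12,-0.18,0,0]]}}

```text
clock: 17.7
tcp_pos: [0.4209, -0.1674, 0.5]
tcp_rot: [-2.496, -1.907, -0.0]
ft_force: [0.9, 0.2, -0.4]
width: -0.0001
grip_force: 0.0
```

```bash
python3 tcp.py; python3 look.py 7; python3 - <<'E'
from m import *
im,d=snapshot("top"); cv2.imwrite("pics/top7.png",im)
P=cloud("top",d); x,y,z=P[...,0],P[...,1],P[...,2]
print([c for c in cl((abs(z-.183)<.005)&(np.hypot(x-.552,y+.037)<.11),P)])
cv2.imwrite("pics/top7c.png",cv2.resize(im[150:290,240:420],None,fx=4,fy=4,interpolation=cv2.INTER_CUBIC))
E
```

```text
17.7 [ 0.4209 -0.1674  0.5   ] yaw of tool y -15.2 z [-2.e-04  4.e-04 -1.e+00] w -7.212619870784164e-05 f [ 0.9  0.2 -0.4] 0.0
mouths
   ([0.6003, -0.1119, 0.1809], [0.013, 0.016, 0.004], 24)
   ([0.5337, -0.1255, 0.181], [0.013, 0.015, 0.003], 24)
   ([0.5601, -0.0841, 0.1826], [0.012, 0.009, 0.007], 15)
   ([0.6389, -0.0567, 0.1815], [0.015, 0.015, 0.004], 31)
   ([0.4745, -0.0848, 0.1813], [0.014, 0.015, 0.004], 29)
   ([0.6274, 0.0113, 0.1806], [0.015, 0.015, 0.003], 30)
   ([0.4625, -0.0188, 0.1818], [0.014, 0.015, 0.005], 32)
   ([0.5415, 0.0151, 0.1833], [0.011, 0.006, 0.005], 13)
   ([0.5685, 0.0513, 0.1817], [0.014, 0.016, 0.005], 37)
   ([0.5021, 0.0384, 0.1813], [0.014, 0.016, 0.004], 35)
posts
   ([0.5597, -0.0806, 0.2239], [0.017, 0.01, 0.018], 52)
   ([0.5421, 0.0186, 0.2241], [0.014, 0.007, 0.018], 46)
red
   ([0.5182, -0.1377, 0.1378], [0.016, 0.01, 0.003], 17)
   ([0.5382, -0.1046, 0.1368], [0.012, 0.027, 0.007], 29)
[([0.6396, -0.0582, 0.1821], [0.014, 0.014, 0.007], 39), ([0.6274, 0.0099, 0.182], [0.014, 0.014, 0.006], 40), ([0.6002, -0.1108, 0.1824], [0.014, 0.014, 0.006], 39), ([0.5693, 0.0496, 0.182], [0.014, 0.014, 0.006], 36), ([0.5326, -0.125, 0.1828], [0.013, 0.016, 0.007], 40), ([0.502, 0.0397, 0.1824], [0.013, 0.014, 0.007], 40), ([0.4757, -0.0863, 0.1832], [0.013, 0.013, 0.005], 41), ([0.4634, -0.0194, 0.182], [0.013, 0.014, 0.006], 40)]
```

View pics/top7c.png

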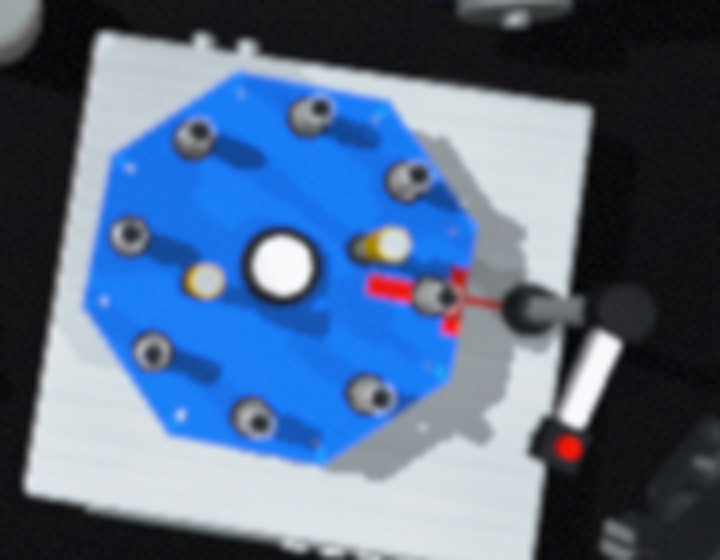

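The top crop shows the start tube (435,295) with the red deck bar (390,288) nearly in line with the index line (485,304). The post column is at (530,308), the drop arm is still out with its head at (565,445), and all tubes are upright.

```bash
python3 - <<'E'
from m import *
c=camera_model("top"); R=np.array(c['R']); C=-R.T@c['t']
def onplane(u,v,z):
    r=np.stack([(u-c['cx'])/c['fx'],(v-c['cy'])/c['fy'],np.ones(len(u))],-1)@R
    return C+r*((z-C[2])/r[:,2])[:,None]
hub=np.array([.5514,-.0375])
for f in("top0","top7"):
    im=cv2.imread(f"pics/{f}.png").astype(float); e=im[...,2]-np.maximum(im[...,0],im[...,1])
    v,u=np.where(e>35)
    for nm,zz,r0,r1 in(("index",.074,.119,.15),("deck",.138,.0,.122)):
        p=onplane(u,v,zz)[:,:2]-hub; r=np.hypot(*p.T); a=np.degrees(np.arctan2(p[:,1],p[:,0])); k=(r>r0)&(r<r1)&(abs(a+(100 if nm=="index" or f=="top7" else 66))<(6 if nm=="index" else 20))
        w=e[v,u][k]; print(f,nm,k.sum(),np.average(a[k],weights=w),r[k].min(),r[k].max())
E
```

```text
top0 index 18 -100.43318180609026 0.13062279051383588 0.14613900050270873
top0 deck 105 -64.94435190527089 0.0524971189129265 0.11044885613193448
top7 index 51 -99.60044723461162 0.11957625521429656 0.14613900050270873
top7 deck 128 -103.62499456092375 0.053499803450705964 0.12176430356604458
```

{"api": "play_rows", "payload": {"series": [[0,0,0,0.046,0.027,0,0.4],[0,0,0,0.093,0.054,0,0.4],[0,0,0,0.139,0.081,0,0.4],[0,0,0,0.139,0.081,0,0.4],[0,0,0,0.139,0.081,-0.04,0.4],[0,0,0,0.139,0.081,-0.08,0.4],[0,0,0,0.139,0.081,-0.11,0.4],[0,0,0,0.139,0.081,-0.129,0.4]]}}

```text
clock: 18.6
tcp_pos: [0.559, -0.0865, 0.3687]
tcp_rot: [-2.494, -1.907, 0.003]
ft_force: [0.8, -0.5, -0.2]
width: 0.0342
grip_force: 0.0
```

{"api": "play_rows", "payload": {"series": [[0,0,0,0,0,0,0.26],[0,0,0,0,0,0,0.26],[0,0,0,0,0,0,0.26],[0,0,0,0,0,0,0.26],[0,0,0,0,0,0,0.26],[0,0,0,0.001,0,0,0.26],[0,0,0,0.002,0,0,0.26],[0,0,0,0.002,0,0,0.26]]}}

```text
clock: 19.4
tcp_pos: [0.5619, -0.0873, 0.3712]
tcp_rot: [2.497, 1.906, 0.0]
ft_force: [-0.1, 0.1, -0.3]
width: 0.0222
grip_force: 0.0
```

```bash
cat > ang.py <<'E'
from m import *
from scipy.optimize import least_squares
hub=np.array([.5513,-.0372])
for n in ("side","top"):
    im,d=snapshot(n); cv2.imwrite(f"pics/{n}_last.png",im)
    P=cloud(n,d); x,y,z=P[...,0],P[...,1],P[...,2]
    q=np.array([c[0][:2] for c in cl((abs(z-.183)<.004)&(abs(np.hypot(x-hub[0],y-hub[1])-.09)<.012),P,15)  if .011<c[1][0]<.018 and .011<c[1][1]<.019])
    def f(p):
        e=q-p[:2]; a=np.arctan2(e[:,1],e[:,0]); k=np.round((a-p[2])/(np.pi/4)); t=p[2]+k*np.pi/4
        return (e-.09*np.c_[np.cos(t),np.sin(t)]).ravel()*1e3
    s=least_squares(f,[*hub,np.radians(-102)],loss='soft_l1'); print(n,len(q),np.round(s.x[:2],4),round(np.degrees(s.x[2]),2),round(s.cost,2))
E
python3 tcp.py; python3 ang.py
```

```text
19.4 [ 0.5619 -0.0873  0.3712] yaw of tool y -15.3 z [ 1.e-04 -1.e-04 -1.e+00] w 0.022243701284165432 f [-0.1  0.1 -0.3] 0.0
side 8 [ 0.5512 -0.0365] -102.16 0.99
top 5 [ 0.5518 -0.0379] -101.87 1.46
```

{"api": "play_rows", "payload": {"series": [[0,0,0,0.0005,0,0,0.26],[0,0,0,0.001,0,0,0.26],[0,0,0,0.0015,0,0,0.26],[0,0,0,0.002,0,0,0.26],[0,0,0,0.002,0,0,0.26],[0,0,0,0.002,0,0,0.26],[0,0,0,0.002,0,0,0.26],[0,0,0,0.002,0,0,0.26]]}}

```text
clock: 20.3
tcp_pos: [0.5638, -0.0872, 0.371]
tcp_rot: [-2.497, -1.906, 0.0]
ft_force: [-1.7, 0.4, 0.7]
width: 0.0223
grip_force: 0.8
```

```bash
python3 tcp.py; python3 ang.py
```

```text
20.3 [ 0.5638 -0.0872  0.371 ] yaw of tool y -15.3 z [-1.e-04  1.e-04 -1.e+00] w 0.02229455578359422 f [-1.7  0.4  0.7] 0.8448629267513752
side 8 [ 0.5509 -0.0368] -100.33 3.63
top 6 [ 0.5514 -0.0378] -100.22 2.11
```

{"api": "play_rows", "payload": {"series": [[0,0,0,-0.002,0,0,0.26],[0,0,0,-0.002,0,0.02,0.26],[0,0,0,-0.002,0,0.06,0.26],[0,0,0,-0.002,0,0.09,0.26],[0,0,0,-0.03,-0.03,0.1,0.1],[0,0,0,-0.06,-0.06,0.1,0],[0,0,0,-0.09,-0.09,0.1,0],[0,0,0,-0.125,-0.124,0.1,0]]}}

```text
clock: 21.2
tcp_pos: [0.438, -0.2119, 0.4715]
tcp_rot: [2.495, 1.906, 0.002]
ft_force: [0.8, -0.8, 0.5]
width: 0.0002
grip_force: 0.0
```

```bash
python3 tcp.py; python3 ang.py; python3 - <<'E'
import numpy as np
piv=np.array([.5216,-.1998]); start=np.array([.439,-.211])
def pos(al,d):
    t=np.radians(79.6)+al; a=np.array([np.cos(t),np.sin(t)]); n=np.array([-a[1],a[0]]); return piv+.07*a+d*n
al=np.radians(75.3)
seq=[pos(al,.037),pos(al,.030)]+[pos(v,.027) for v in np.linspace(al,.25,14)]
print(np.round(np.array(seq[:8])-start,4).tolist()); print(np.round(np.array(seq[8:])-seq[7],4).tolist()); print(pos(.25,.027),pos(0,.027))
E
```

```text
21.2 [ 0.438  -0.2119  0.4715] yaw of tool y -15.2 z [ 1.9e-03 -6.0e-04 -1.0e+00] w 0.0002476003982082776 f [ 0.8 -0.8  0.5] 0.0
side 8 [ 0.5512 -0.0369] -100.13 1.94
top 7 [ 0.5512 -0.0376] -100.29 1.5
[[0.0035, 0.0074], [0.0065, 0.0137], [0.0078, 0.0164], [0.0084, 0.0225], [0.0096, 0.0286], [0.0113, 0.0345], [0.0134, 0.0402], [0.016, 0.0458]]
[[0.0031, 0.0053], [0.0065, 0.0104], [0.0104, 0.0151], [0.0147, 0.0196], [0.0193, 0.0236], [0.0242, 0.0273], [0.0294, 0.0306], [0.0348, 0.0334]]
[ 0.48987304 -0.13181177] [ 0.50767991 -0.12607598]
```

Carousel at −100.2° (target −100.4°): good. Next, go down and push the arm in.

{"api": "play_rows", "payload": {"series": [[0,0,0,0,0,-0.03,0],[0,0,0,0,0,-0.06,0],[0,0,0,0,0,-0.08,0],[0,0,0,0,0,-0.08,0],[0,0,0,0,0,-0.08,0],[0,0,0,0.002,0.004,-0.08,0],[0,0,0,0.004,0.007,-0.08,0],[0,0,0,0.004,0.007,-0.08,0]]}}

```text
clock: 22.1
tcp_pos: [0.4434, -0.2037, 0.392]
tcp_rot: [2.495, 1.906, 0.002]
ft_force: [-0.7, -0.9, -0.1]
width: 0.0
grip_force: 0.0
```

{"api": "play_rows", "payload": {"series": [[0,0,0,0.003,0.006,0,0],[0,0,0,0.004,0.009,0,0],[0,0,0,0.005,0.015,0,0],[0,0,0,0.006,0.021,0,0],[0,0,0,0.008,0.027,0,0],[0,0,0,0.01,0.033,0,0],[0,0,0,0.0125,0.0385,0,0],[0,0,0,0.0125,0.0385,0,0]]}}

```text
clock: 22.9
tcp_pos: [0.4557, -0.1648, 0.3911]
tcp_rot: [-2.496, -1.908, -0.001]
ft_force: [0.7, -0.7, -0.1]
width: 0.0002
grip_force: 0.0
```

{"api": "play_rows", "payload": {"series": [[0,0,0,0.003,0.005,0,0],[0,0,0,0.0065,0.0105,0,0],[0,0,0,0.0105,0.015,0,0],[0,0,0,0.0145,0.0195,0,0],[0,0,0,0.0195,0.0235,0,0],[0,0,0,0.024,0.0275,0,0],[0,0,0,0.0295,0.0305,0,0],[0,0,0,0.035,0.0335,0,0]]}}

```text
clock: 23.7
tcp_pos: [0.4907, -0.1319, 0.3911]
tcp_rot: [-2.497, -1.906, 0.0]
ft_force: [-1.3, -1.4, 0.3]
width: 0.0
grip_force: 0.5
```

```bash
python3 tcp.py; cat > arm.py <<'E'
from m import *
im,d=snapshot("top"); P=cloud("top",d); x,y,z=P[...,0],P[...,1],P[...,2]; H,S,V=cv2.split(cv2.cvtColor(im,cv2.COLOR_BGR2HSV))
for c in cl(((H<8)|(H>172))&(S>120)&(z>.235)&(z<.27)&(np.hypot(x-.5216,y+.1998)<.1),P,4):
    a=np.arctan2(c[0][1]+.1998,c[0][0]-.5216); print(c,'arm angle',round(a-np.radians(79.6),3),'r',np.hypot(c[0][1]+.1998,c[0][0]-.5216))
cv2.imwrite("pics/arm.png",cv2.resize(im[150:290,240:420],None,fx=4,fy=4,interpolation=cv2.INTER_CUBIC))
E
python3 arm.py
```

```text
23.7 [ 0.4907 -0.1319  0.3911] yaw of tool y -15.3 z [-2.e-04  0.e+00 -1.e+00] w 1.0416251683395347e-05 f [-1.3 -1.4  0.3] 0.4848054377362132
([0.5266, -0.1176, 0.247], [0.0, 0.007, 0.005], 4) arm angle 0.121 r 0.08235192772485658
([0.5264, -0.1278, 0.2482], [0.0, 0.006, 0.001], 4) arm angle 0.115 r 0.07215982261618997
([0.5153, -0.1235, 0.2579], [0.014, 0.01, 0.023], 40) arm angle 0.264 r 0.07655964994695313
```

View pics/arm.png

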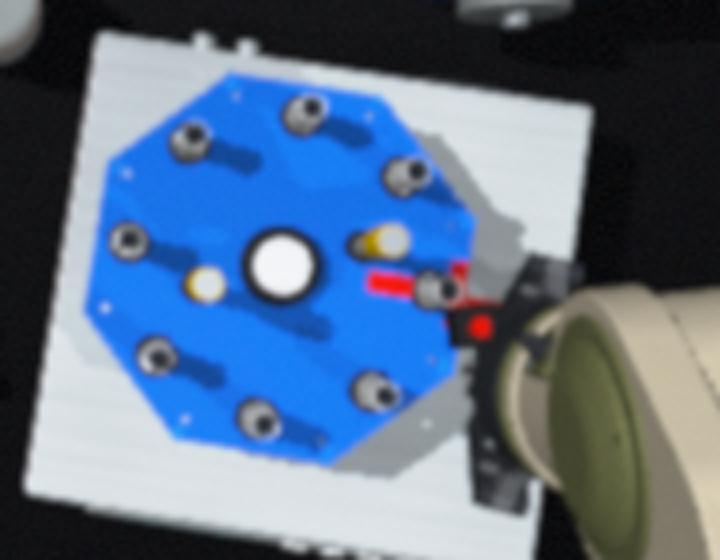

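The drop head (480,325) sits about 0.26 rad short of the start tube.

{"api": "play_rows", "payload": {"series": [[0,0,0,0.004,0.002,0,0],[0,0,0,0.008,0.003,0,0],[0,0,0,0.012,0.004,0,0],[0,0,0,0.0145,0.005,0,0],[0,0,0,0.016,0.0055,0,0],[0,0,0,0.016,0.0055,0,0],[0,0,0,0.016,0.0055,0,0],[0,0,0,0.016,0.0055,0,0]]}}

```text
clock: 24.55
tcp_pos: [0.5063, -0.1268, 0.3912]
tcp_rot: [2.497, 1.906, 0.0]
ft_force: [-0.5, -0.3, 0.3]
width: -0.0002
grip_force: 0.0
```

```bash
python3 tcp.py;python3 arm.py
```

```text
24.55 [ 0.5063 -0.1268  0.3912] yaw of tool y -15.3 z [ 3.e-04  0.e+00 -1.e+00] w -0.0002452407309546367 f [-0.5 -0.3  0.3] 0.0
([0.544, -0.1164, 0.2479], [0.002, 0.002, 0.007], 4) arm angle -0.081 r 0.086355775718825
([0.5336, -0.1218, 0.2521], [0.01, 0.007, 0.012], 16) arm angle 0.029 r 0.07891767862779543
```

Not at the stop yet (low force), so I'll creep on.

{"api": "play_rows", "payload": {"series": [[0,0,0,0.0005,0,0,0],[0,0,0,0.001,0,0,0],[0,0,0,0.0015,0,0,0],[0,0,0,0.002,0,0,0],[0,0,0,0.0025,0,0,0],[0,0,0,0.0025,0,0,0],[0,0,0,0.0025,0,0,0],[0,0,0,0.0025,0,0,0]]}}

```text
clock: 25.4
tcp_pos: [0.5088, -0.1268, 0.3911]
tcp_rot: [2.497, 1.906, 0.0]
ft_force: [0.1, -0.5, -0.4]
width: 0.0001
grip_force: 0.2
```

```bash
python3 tcp.py;python3 arm.py
```

```text
25.4 [ 0.5088 -0.1268  0.3911] yaw of tool y -15.3 z [ 1.e-04 -1.e-04 -1.e+00] w 9.562441708050279e-05 f [ 0.1 -0.5 -0.4] 0.16133069722854998
([0.5357, -0.1211, 0.2589], [0.006, 0.004, 0.022], 13) arm angle 0.004 r 0.07995311125903733
```

{"api": "play_rows", "payload": {"series": [[0,0,0,0.0005,0,0,0],[0,0,0,0.001,0,0,0],[0,0,0,0.0015,0,0,0],[0,0,0,0.002,0,0,0],[0,0,0,0.002,0,0,0],[0,0,0,0.002,0,0,0],[0,0,0,0.002,0,0,0],[0,0,0,0.002,0,0,0]]}}

```text
clock: 26.25
tcp_pos: [0.5101, -0.1268, 0.391]
tcp_rot: [-2.497, -1.905, 0.003]
ft_force: [-5.1, 0.4, 3.7]
width: 0.0001
grip_force: 2.7
```

```bash
python3 tcp.py;python3 arm.py
```

```text
26.25 [ 0.5101 -0.1268  0.391 ] yaw of tool y -15.3 z [-2.e-03 -2.e-04 -1.e+00] w 6.964260581406609e-05 f [-5.1  0.4  3.7] 2.66573081840761
([0.5367, -0.1224, 0.2527], [0.008, 0.007, 0.011], 12) arm angle -0.011 r 0.07885917828636056
```

Force has jumped to 5 N, so the arm is against its stop. Back off, rise and check.

{"api": "play_rows", "payload": {"series": [[0,0,0,-0.01,0,0,0],[0,0,0,-0.03,0,0,0],[0,0,0,-0.05,0,0.02,0],[0,0,0,-0.05,0,0.06,0],[0,0,0,-0.05,-0.02,0.1,0],[0,0,0,-0.05,-0.06,0.12,0],[0,0,0,-0.05,-0.1,0.12,0],[0,0,0,-0.05,-0.14,0.12,0]]}}

```text
clock: 27.1
tcp_pos: [0.4603, -0.268, 0.5124]
tcp_rot: [2.494, 1.905, 0.002]
ft_force: [-0.3, 0.5, -0.1]
width: 0.0
grip_force: 0.0
```

{"api": "play_rows", "payload": {"series": [[0,0,0,0,-0.04,0,0],[0,0,0,0,-0.08,0,0],[0,0,0,0,-0.12,0,0],[0,0,0,0,-0.12,0,0],[0,0,0,0,-0.12,0,0],[0,0,0,0,-0.12,0,0],[0,0,0,0,-0.12,0,0],[0,0,0,0,-0.12,0,0]]}}

```text
clock: 27.9
tcp_pos: [0.4611, -0.3856, 0.5114]
tcp_rot: [2.495, 1.908, 0.0]
ft_force: [-0.5, 0.0, 0.4]
width: 0.0002
grip_force: 0.0
```

```bash
python3 tcp.py;python3 arm.py; python3 ang.py
```

```text
27.9 [ 0.4611 -0.3856  0.5114] yaw of tool y -15.2 z [ 4.e-04 -2.e-04 -1.e+00] w 0.00017178061852199554 f [-0.5  0.   0.4] 0.0
([0.5346, -0.1261, 0.2521], [0.012, 0.015, 0.012], 44) arm angle 0.007 r 0.07483775784989823
side 8 [ 0.5511 -0.0365] -100.23 0.63
top 7 [ 0.5513 -0.0373] -100.23 1.24
```

View pics/arm.png

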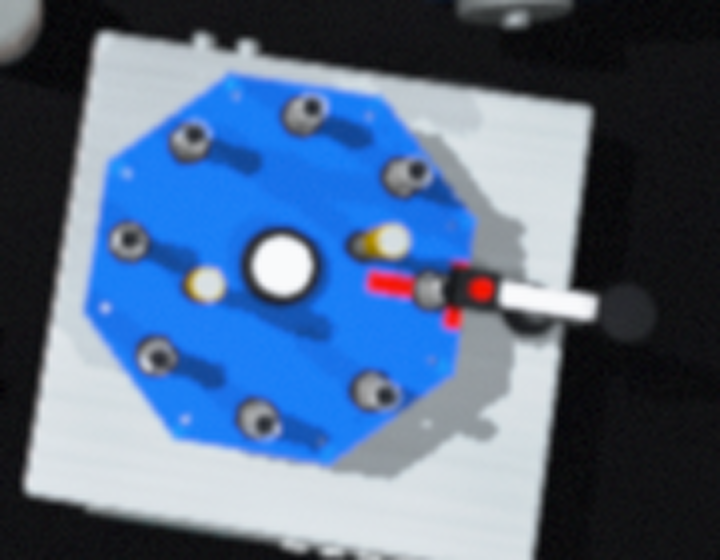

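The picture shows the arm in line with the red bar, its head at (480,290) over the start tube. All eight tubes stand upright and the robot is clear.

```bash
python3 -c "
from rig import order; print(order.job_done())"
```

```text
the job is handed in; nothing more can be done
None
```

The job is handed in at about 28 s on the robot's clock (result not reported back): the spare tube stands seated in the empty place, the carousel was turned clockwise one full turn and on until the start place was within about 0.2° of the index line, which took a small nudge back of about 2° to correct an overshoot, and the drop arm is in against its stop with its head over the start tube.

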